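# Line up two bars in a V-rail for welding

### The job

Get the two round bars ready for tacking together: tip the longer bar into the sloping V-rail so that it slides down to the end stop, then tip the shorter bar in after it so that it slides down against the longer one, both lying straight in the fold. Then fold the hold-down arm over until its pad rests on the longer bar. Leave the loose things round about where they are.

Things in the scene. Friction and masses are not known exactly. Their poses are not given: they have to be found in the camera images.
- v_rail: Fixed angle-iron rail, a 90 degree V open upward, 290 mm long, heading varies. Origin: on the inner fold at the face of the end stop (low end, 45 mm above the table). x runs up the fold, 18 degrees above level; y is level across it; z is square to the fold, out of the V. Inner faces 35 mm wide, rims at y = +-25 (outside +-28), z = 25 mm. A lying bar's axis is at y = 0, z = 20 mm.
- rail_high_end (a point): Top end of the fold, x = 290 mm in v_rail's frame, 135 mm above the table. The V's faces and the bars are smooth (friction about 0.12 between them): a bar lying in it slides down to the stop by itself. The end stop is a plate at x = -8..0, y = +-28, up to z = 36 mm in v_rail's frame.
- stand: The rail's fixed stand: base plate 250 x 100 x 8 mm with two upright supports. Origin: centre of the plate's underside; x points level, the way the rail rises.
- long_bar: The longer round steel bar: 28 mm diameter, 120 mm long, chamfered ends, about 0.5 kg. Stands on end on the table at the start. Origin: centre of one end face (the lower one at the start); z runs along the bar's axis to the other end.
- long_bar_mid (a point): Centre of the longer bar, 60 mm along its axis from the origin.
- short_bar: The shorter round steel bar: 28 mm diameter, 90 mm long, otherwise like the longer one, about 0.4 kg. Stands on end at the start. Origin: centre of one end face (the lower one at the start); z along its axis. Which of the two places each bar stands in varies.
- short_bar_mid (a point): Centre of the shorter bar, 45 mm along its axis from the origin.
- hold_down (a joint): Hinge of the hold-down arm (rad), axis parallel to the fold. At 0 the arm points along -y of v_rail, across the rail, and its pad rests on a bar lying in the V. Positive opens: at 1.57 the arm stands along z of v_rail, above that it leans outward to +y. Starts at 1.7 to 2.0. A friction hinge (0.06 N m): it stays where it is left, 1 N at the tip moves it; -0.25 is its lower limit.
- hold_down_tip (a point): On the arm's outer face (upper when closed), 80 mm from the hinge axis, inside a black knob 18 mm across at the arm's free end. Closed, the knob reaches from 12 mm below the arm's centreline to 18 mm above it, so it stands 13 mm out of the upper face.
- gauge_block: Grey drilled gauge block, 50x75x25 mm, origin under its centre. Bystander, loose.
- tape_measure: Yellow and black tape measure, 38x99x65 mm, origin under its centre. Bystander, loose.
- v_block: Grey steel V-block, 45x50x42 mm, origin under its centre. Bystander, loose.
- spanner: Steel open-ended spanner, 31x219x9 mm, origin under its centre. Bystander, loose.
- hold_down_hinge (a point): Centre of the hinge: x = 50, y = 50, z = 45 mm in v_rail's frame. Its bracket takes up x = 34..66, y = 25..61 mm, up to z = 54 mm; nothing else but the arm stands above the rail. The arm is 14 mm wide along the fold and 10 mm thick, with a rubber pad 18 mm across on its underside 50 mm from the axis.
Mind the look-alikes: they are no part of the job. Leave any purple look-alike of the short_bar alone.

How it is judged:
On the way, in this order (a step that is already met when the one before it is completed fails the run):
1. the longer bar lies in the fold against the end stop (within 5 mm), the hold-down still open (x of long_bar_mid in the frame of v_rail between 0.055 and 0.065 m and y of long_bar_mid in the frame of v_rail between -0.005 and 0.005 m and z of long_bar_mid in the frame of v_rail below 0.025 m and angle between the z axis of long_bar and the x axis of v_rail, either way round below 0.08 rad and value of joint hold_down above 0.5 rad), for 0.2 s.
2. the shorter bar lies in the fold against the longer one (within about 7 mm), the hold-down still open (x of short_bar_mid in the frame of v_rail between 0.158 and 0.172 m and y of short_bar_mid in the frame of v_rail between -0.005 and 0.005 m and z of short_bar_mid in the frame of v_rail below 0.025 m and angle between the z axis of short_bar and the x axis of v_rail, either way round below 0.08 rad and value of joint hold_down above 0.5 rad), for 0.2 s.
3. the hold-down's pad rests on the longer bar (value of joint hold_down between -0.07 and 0.07 rad), for 0.2 s.
At the end, for the whole second after the job is handed in: Both bars lie at rest in the fold, straight within 0.08 rad and centred within 5 mm: the longer within 5 mm of the end stop, the shorter uphill of it and against it (within 7 mm of its ideal place); the hold-down is folded over with its pad on the longer bar (joint within 0.07 of 0) (all of step 3 and x of long_bar_mid in the frame of v_rail between 0.055 and 0.065 m and y of long_bar_mid in the frame of v_rail between -0.005 and 0.005 m and z of each of long_bar_mid, short_bar_mid in the frame of v_rail below 0.025 m and angle between the z axis of each of long_bar, short_bar and the x axis of v_rail, either way round below 0.08 rad and x of short_bar_mid in the frame of v_rail between 0.158 and 0.172 m and y of short_bar_mid in the frame of v_rail between -0.005 and 0.005 m and linear speed of each of long_bar, short_bar below 0.02 m/s); the robot touches nothing.
It fails at once if a loose bystander (gauge block, tape measure, V-block, spanner) is pushed more than 30 mm (distance of any of gauge_block, tape_measure, v_block, spanner from where it was at the start of the episode above 0.03 m).
It also fails if it takes over 58 s, if anything falls off the work surface, if the arm or the gripper's body presses on something with over 40 N, if the wrist force passes 120 N, or if a joint passes its speed limit or range.

### The arm

A 6-joint arm with a two-finger parallel gripper is mounted at the origin on the work surface; the furniture and walls round the work are solid. World frame = base frame: x ahead of the robot, y to its left, z up, the work surface at z = 0. Lengths are in m, angles in rad, forces in N, time in s.
With the tool pointing down it reaches from about 0.375 to 0.9 m from the base axis. Payload 3.1 kg.
Tool frame: the origin (TCP) lies at the very end of the fingers, on their centre line; the grasp point (between the pads) lies 19 mm behind it (grip_depth is the distance from the TCP to the grasp point, in m); z points along the fingers, y is the line along which they close (so a half turn about z gives the same grasp; the last joint's range is limited). The gripper opens to 85 mm and grips with 20 to 120 N. Pads are 22 mm wide; open, the fingers measure 114 mm over their backs; the gripper's body (76 mm by 85 mm) begins 54 mm behind the grasp point. The pads swing forward as they close: fully open they stand 13 mm farther back than shut.
Start: joints at [-1.429, 0.527, 1.433, -0, 1.181, -0.178], TCP at [0.197, -0.593, 0.231] pointing down, gripper open.
Joint ranges: [-3.08, 3.08], [-0.75, 2.2], [0.22, 2.44], [-1.43, 4.57], [0, 2.65], [-2.85, 2.85]. Speed limits (rad/s): [2.79, 2.79, 3.14, 3.14, 3.14, 3.14].

### API

Orientations are given as a unit quaternion [x, y, z, w].
In Python, from station import * gives the robot as it stands.
- The arm moves only by the tool apply_moves, never from a script. Its argument "plan" is a list of rows, each a list of 7 numbers: the shift along the tool's x, y, z in m, then the turn, a rotation vector about the tool's x, y, z in rad, then the gripper command: -1 is fully open, 1 is shut, values between are in proportion. In form: [[dx, dy, dz, wx, wy, wz, jaw], ...]. A call has 1 to 8 rows; each row shifts and turns the commanded pose from where the row before left it, along the tool's axes as they then stand; what a row does not reach is not made up. A row lasts 1/8 s, in which the tool goes at most 62.5 mm and 10.7 degrees, less where a joint would pass 70% of its speed; a pose out of reach is approached as far as the arm can. A call is refused whole if a number of a shift passes 0.0625 or a number of a turn 0.188, either way. A call with a gripper value outside its range is refused whole. The fingers move at their own pace and stop on an object; "force" is the grip in N (left out, the last holds). Time passes only in rows, so rows that do not move let the fingers close. It gives the time, the measured TCP pose, the force, the opening and the grip force at its end, in the units of the state.
- sense(): the state, without advancing time (a new reading comes with each control period).
- snapshot(name): name is "side" or "top"; returns the picture (480x640x3 uint8, red, green, blue); there is no depth.
- calibration(name): a dict with "camera_matrix" (3x3 intrinsics, pixels), "k1" (the pictures are not rectified: a ray, as slopes to the right and down, at radius r is drawn at 1 + k1 r^2 times it, then the intrinsics apply), "R" (3x3) and "t" (3): a world point X has camera coordinates R X + t. Camera axes: x right, y down, z forward; pixel columns grow to the right and rows downward; lengths in m; the calibration is good to about 2 mm. A picture is of the moment at which its call begins. calibration takes no time and is no camera call.
- sign_off(): hands the job in; it is judged then, once.
The state is a dict: "t": time; "q": joint angles; "qd": joint speeds; "tau": joint torques, N m; "tcp_pos": TCP position; "tool_rot": TCP orientation; "force": force on the tool from outside, world axes, zero at the start; "ft_torque": the same for the moment, N m; "finger_gap": opening from 0.0 (shut) to 1.0 (fully open); "gripper_force": force on a finger pad.
Only numpy, scipy, OpenCV 4.12 (cv2) and the standard library are available. Lean on these libraries where they do the work, as an engineer would, in place of code of your own. Each camera call takes 0.05 s, during which the arm holds its last target. There are 200 camera calls.

## Working session

There is one attempt and no reset: what is moved stays moved. The work goes in short steps, Python scripts to look and compute and a tool call to move; the robot and the scene stay as the last step left them, time stands still between calls to the robot, and variables do not carry over. Pictures are saved under pics/ and viewed, at most 10 in all, crops included, and the job is handed in when it is done.

Besides the shell and the picture viewer there is one more tool, called after ">>>" as name(argument=value, ...) on one line, values as JSON. apply_moves: Moves the arm, as the interface text tells. Its arguments: {"type":"object","properties":{"plan":{"type":"array"},"force":{"type":"number"}},"required":["plan"]}

```bash
ls; mkdir -p pics
python3 - <<'E'
from station import *
import cv2
for n in ("side","top"):
    im=snapshot(n); cv2.imwrite(f"pics/{n}0.png",im[:,:,::-1])
    c=calibration(n); print(n,c)
print(sense())
E
```

```text
pics
side {'camera_matrix': array([[597.27825923,   0.        , 319.73635836],
       [  0.        , 597.27825923, 243.66512873],
       [  0.        ,   0.        ,   1.        ]]), 'k1': 0.07091782576778059, 'R': array([[-0.97380566, -0.22582151, -0.02659301],
       [-0.05622164,  0.352449  , -0.93414069],
       [ 0.22032174, -0.90817639, -0.35591289]]), 't': array([0.45526103, 0.12089895, 1.41323848])}
top {'camera_matrix': array([[510.91349118,   0.        , 322.95023874],
       [  0.        , 510.91349118, 236.33616053],
       [  0.        ,   0.        ,   1.        ]]), 'k1': -0.09008628234714965, 'R': array([[-0.01124015, -0.99992819,  0.00415697],
       [-0.99378169,  0.01071031, -0.11082975],
       [ 0.11077727, -0.00537686, -0.99383071]]), 't': array([2.64621747e-04, 4.81575827e-01, 1.43310138e+00])}
{'t': 0.1, 'q': array([-1.42949403e+00,  5.28393419e-01,  1.43380492e+00, -3.48345440e-06,
        1.18140547e+00, -1.78490538e-01]), 'qd': array([ 0.00083161, -0.00237595, -0.00516379, -0.00036473,  0.00154802,
        0.00131494]), 'tau': array([-1.46190978e-04, -4.43303061e+01, -1.78586537e+01, -1.88193344e-04,
        3.86827844e-03,  1.20693036e-05]), 'tcp_pos': array([ 0.19641913, -0.59263611,  0.23040928]), 'tool_rot': array([ 9.87243176e-01,  1.59216521e-01,  1.70862993e-05, -1.00543076e-03]), 'force': array([ 0.35213145,  0.16157488, -0.47496343]), 'ft_torque': array([ 0.00876481,  0.01871564, -0.00058655]), 'gripper_force': 0.0, 'finger_gap': 1.0019701358997573}
```

View pics/side0.png

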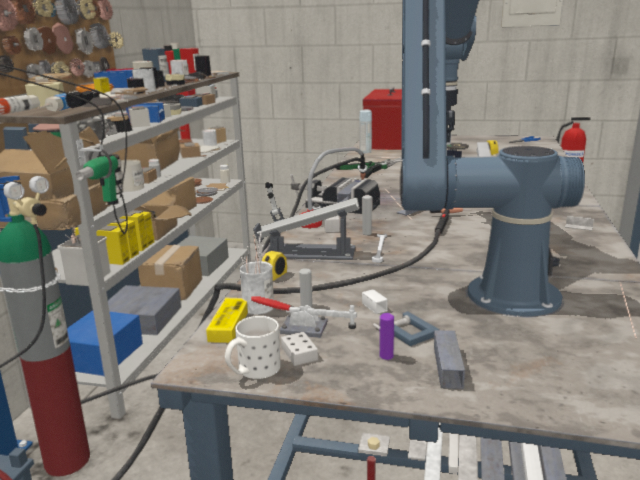

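View pics/top0.png

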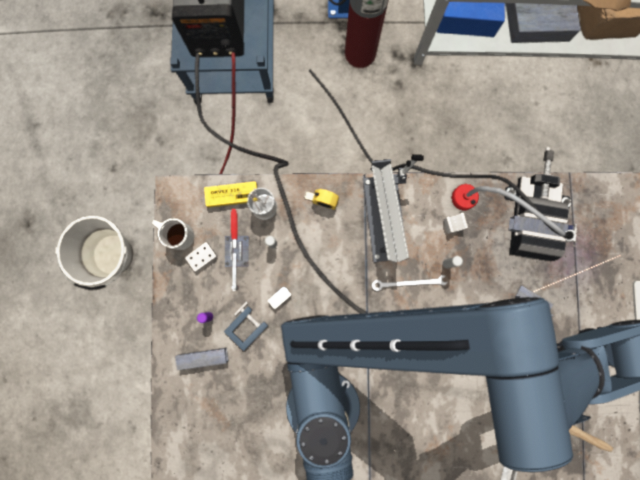

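Side view: rail from (262,232) at the low end to (357,205) at the high end. Upright grey cylinders are at (367,215) and (306,285), and the purple look-alike is at (387,337). In the top view the bars are at (457,261) and (270,241), and the hold-down's black knob is at (416,157). Next I'll write helpers and take enlarged crops.

```bash
cat > h.py <<'E'
import numpy as np, cv2
from station import *
from scipy.spatial.transform import Rotation as Ro
C={n:calibration(n) for n in ("side","top")}
def proj(n,X):
    c=C[n]; p=np.atleast_2d(X)@c["R"].T+c["t"]; s=p[:,:2]/p[:,2:]
    s=s*(1+c["k1"]*(s**2).sum(1,keepdims=True)); K=c["camera_matrix"]
    return s@K[:2,:2].T+K[:2,2]
def ray(n,uv):
    c=C[n]; K=c["camera_matrix"]
    s=cv2.undistortPoints(np.array([[uv]],float),K,np.array([c["k1"],0,0,0,0]))[0,0]
    return -c["R"].T@c["t"], c["R"].T@np.array([s[0],s[1],1])
def onz(n,uv,z):
    o,d=ray(n,uv); return o+d*(z-o[2])/d[2]
def tri(a,b):  # side px, top px -> point, miss distance
    o1,d1=ray("side",a); o2,d2=ray("top",b)
    A=np.c_[d1,-d2]; k=np.linalg.lstsq(A,o2-o1,rcond=None)[0]
    p,q=o1+k[0]*d1,o2+k[1]*d2; return (p+q)/2, np.linalg.norm(p-q)
E
python3 - <<'E'
from h import *
s=cv2.imread("pics/side0.png"); t=cv2.imread("pics/top0.png")
a=cv2.resize(s[165:315,235:405],None,fx=4,fy=4,interpolation=cv2.INTER_CUBIC)[:600]
cv2.imwrite("pics/sc.png",a)
b=cv2.resize(t[145:295,360:480],None,fx=4,fy=4,interpolation=cv2.INTER_CUBIC)
c=cv2.resize(t[215:265,245:295],None,fx=4,fy=4,interpolation=cv2.INTER_CUBIC)
o=np.zeros((600,700,3),np.uint8); o[:600,:480]=b; o[:200,490:690]=c
cv2.imwrite("pics/tc.png",o)
for z in (0,.09,.12): print(z,onz("top",(457,261),z),onz("top",(270,241),z))
E
```

```text
0 [ 0.40794572 -0.39530994  0.        ] [0.47254412 0.14898077 0.        ]
0.09 [ 0.40257869 -0.371061    0.09      ] [0.46324252 0.1400779  0.09      ]
0.12 [ 0.40078968 -0.36297802  0.12      ] [0.46014199 0.13711028 0.12      ]
```

View pics/sc.png

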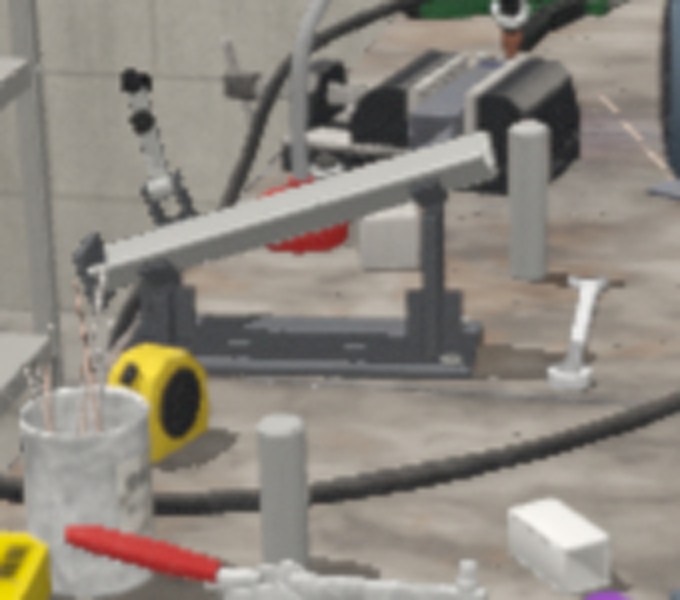

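View pics/tc.png

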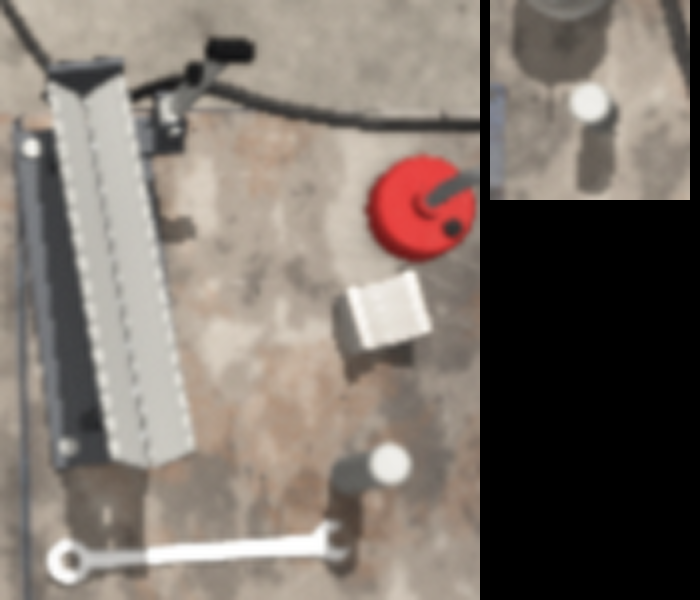

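Crops: bar A's top is at side (367.5,196.7), top (457.5,261). Bar B's top is at side (305.5,271), top (269.7,240.6). The rail fold runs in the top view from about (381,169) at the low end to (397.5,262) at the high end. Now to triangulate.

Run:
```python
from h import *
np.set_printoptions(precision=4,suppress=True)
im=cv2.imread("pics/top0.png"); 
def blob(cx,cy):
    r=im[cy-9:cy+10,cx-9:cx+10]; m=(r.min(2)>185).astype(np.uint8); n,l,st,ce=cv2.connectedComponentsWithStats(m)
    i=1+np.argmax(st[1:,4]); return ce[i]+[cx-9,cy-9],st[i]
for nm,s,(cx,cy) in (("A",(367.5,196.7),(457,261)),("B",(305.5,271),(270,241))):
    c,st=blob(cx,cy); print(nm,c,st, tri(s,c), [onz("top",c,z) for z in (.09,.12)])
hi=onz("top",(397.5,261.7),.135); lo=onz("top",(381,169.5),.045)
print("fold",hi,lo,np.linalg.norm(hi-lo))
d=hi-lo; print("yaw",np.arctan2(d[1],d[0]), "slope",np.degrees(np.arctan2(d[2],np.hypot(d[0],d[1]))))
# build frame & check rims
yaw=np.arctan2(d[1],d[0]); 
X=np.array([np.cos(yaw)*np.cos(.31416),np.sin(yaw)*np.cos(.31416),np.sin(.31416)]); Y=np.array([-np.sin(yaw),np.cos(yaw),0]); Z=np.cross(X,Y)
O=(hi+lo)/2-.145*X; print(O,X,Y,Z)
P=lambda x,y,z:O+x*X+y*Y+z*Z
for q in ((0,-.025,.025),(0,.025,.025),(.29,-.025,.025),(.29,.025,.025),(0,0,0),(.29,0,0),(.05,.05,.045)):
    p=P(*q); print(q,p,proj("top",p)[0],proj("side",p)[0])
```

```text
A [457.0448 260.3134] [ 5  4  9 10 67] (array([ 0.4022, -0.3636,  0.1186]), np.float64(0.0009704735073310145)) [array([ 0.4045, -0.3713,  0.09  ]), array([ 0.4026, -0.3632,  0.12  ])]
B [269.2836 239.8955] [ 4  4  9  9 67] (array([0.4659, 0.1421, 0.0886]), np.float64(0.0011236731483944568)) [array([0.4663, 0.142 , 0.09  ]), array([0.4631, 0.139 , 0.12  ])]
fold [ 0.4001 -0.2003  0.135 ] [ 0.6709 -0.1739  0.045 ] 0.28659659542902155
yaw -3.0443681664306785 slope 18.302280695599627
[ 0.6727 -0.1737  0.0452] [-0.9466 -0.0923  0.309 ] [ 0.0971 -0.9953  0.    ] [0.3076 0.03   0.9511]
(0, -0.025, 0.025) [ 0.678 -0.148  0.069] [372.816  165.0778] [257.7716 231.5771]
(0, 0.025, 0.025) [ 0.6828 -0.1978  0.069 ] [390.3075 163.2829] [261.7074 225.7089]
(0.29, -0.025, 0.025) [ 0.4035 -0.1748  0.1586] [389.0404 259.942 ] [356.0903 202.1184]
(0.29, 0.025, 0.025) [ 0.4083 -0.2246  0.1586] [408.0952 257.84  ] [357.4331 196.8287]
(0, 0, 0) [ 0.6727 -0.1737  0.0452] [380.9283 168.8573] [262.9442 236.5237]
(0.29, 0, 0) [ 0.3982 -0.2004  0.1348] [397.5752 262.4026] [359.6289 207.8211]
(0.05, 0.05, 0.045) [ 0.6441 -0.2267  0.1034] [402.8369 173.7704] [276.9232 211.8323]
```

Bar A is 119 mm high, so it is the long bar, at (0.4025,-0.363). Bar B is 89 mm high, so it is the short bar, at (0.466,0.142). The purple one is the look-alike and stays put; the enlarged crops show both chosen bars are grey. The rail frame's rims reproject within 2 px.

The plan is to grip near the top with the tool pitched -15°, then pitch it in the fold plane. I'll set the lower end down in the V at about 22° to the fold and release.

```bash
cat >> h.py <<'E'
np.set_printoptions(precision=4,suppress=True)
O=np.array([.6727,-.1737,.0452]);X=np.array([-.9466,-.0923,.309]);Y=np.array([.0971,-.9953,0]);Z=np.cross(X,Y)
P=lambda x,y,z:O+x*X+y*Y+z*Z
hd=np.array([.9953,.0971,0])
def Rt(g):  # tool pitched g deg from down towards downhill
    g=np.radians(g); z=np.array([0,0,-1])*np.cos(g)+hd*np.sin(g); return np.c_[np.cross(Y,z),Y,z]
def go(G,g,depth=.019,R0=None):
    "print shift in present axes (turn first, then shift in the new axes)"
    s=sense(); R=Ro.from_quat(s["tool_rot"]).as_matrix(); T=Rt(g)
    tcp=np.array(G)+depth*T[:,2]
    print("turn",Ro.from_matrix(R.T@T).as_rotvec(),"shift after turn",T.T@(tcp-s["tcp_pos"]),"tcp",tcp)
E
python3 - <<'E'
from h import *
print(Rt(0)); z=Rt(-15)[:,2]
go(np.array([.4025,-.363,.085])-.09*z,-15)
z=Rt(-15)[:,2]
E
```

```text
[[ 0.9953  0.0971  0.    ]
 [ 0.0971 -0.9953  0.    ]
 [ 0.      0.     -1.    ]]
turn [ 0.0271 -0.2609  0.2215] shift after turn [ 0.2573 -0.2085  0.0106] tcp [ 0.4208 -0.3612  0.1536]
```

>>> apply_moves(plan=[[0, 0, 0, 0.013, -0.13, 0.11, -1], [0, 0, 0, 0.013, -0.13, 0.11, -1], [0.043, -0.035, 0.001, 0, 0, 0, -1], [0.043, -0.035, 0.001, 0, 0, 0, -1], [0.043, -0.035, 0.001, 0, 0, 0, -1], [0.043, -0.035, 0.002, 0, 0, 0, -1], [0.043, -0.035, 0.002, 0, 0, 0, -1], [0.043, -0.034, 0.002, 0, 0, 0, -1]], force=80)

```text
t: 1.1
tcp_pos: [0.4226, -0.3596, 0.1548]
tool_rot: [0.99, 0.049, -0.13, 0.008]
force: [-0.1, -1.0, 0.1]
finger_gap: 1.001
gripper_force: 0.0
```

Run:
```python
from h import *
s=snapshot("top"); t=snapshot("side")
go([.4025,-.363,.085],-15); print(sense()["t"],sense()["tcp_pos"])
o=np.zeros((480,800,3),np.uint8)
o[:,:400]=cv2.resize(s[200:320,400:500],None,fx=4,fy=4); o[:,400:]=cv2.resize(t[140:260,320:420],None,fx=4,fy=4)
cv2.imwrite("pics/g1.png",o[:,:,::-1])
```

```text
turn [ 0.0001 -0.      0.0075] shift after turn [-0.0034  0.0047  0.0909] tcp [ 0.3976 -0.3635  0.0666]
1.2 [ 0.4239 -0.3562  0.1536]
```

View pics/g1.png

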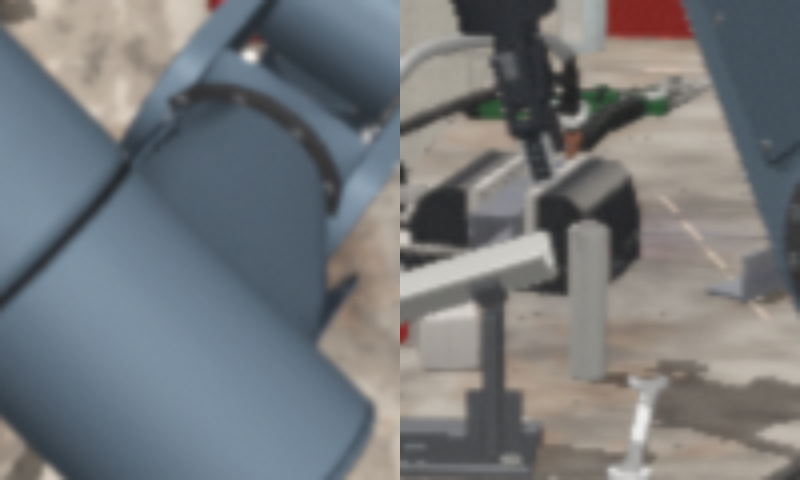

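In the crop the fingertips are at side px (355,185), just above and downhill of the bar top (367,197). That fits the 15° approach line, so I'll descend and grip.

>>> apply_moves(plan=[[-0.003, 0.005, 0.01, 0, 0, 0.007, -1], [0, 0, 0.027, 0, 0, 0, -1], [0, 0, 0.027, 0, 0, 0, -1], [0, 0, 0.027, 0, 0, 0, -1], [0, 0, 0, 0, 0, 0, 1], [0, 0, 0, 0, 0, 0, 1], [0, 0, 0, 0, 0, 0, 1], [0, 0, 0, 0, 0, 0, 1]])

```text
t: 2.2
tcp_pos: [0.3963, -0.3694, 0.0694]
tool_rot: [0.991, 0.045, -0.129, 0.009]
force: [-0.3, 0.4, 1.2]
finger_gap: 0.306
gripper_force: 78.6
```

Run:
```python
from h import *
s=sense(); print(s["t"],s["tcp_pos"],s["finger_gap"],s["gripper_force"],s["force"])
go([.4025,-.363,.085],-15)
```

```text
2.2 [ 0.3963 -0.3694  0.0694] 0.30626807228075176 78.59659552574158 [-0.2673  0.3742  1.1931]
turn [ 0.0046 -0.0019 -0.0062] shift after turn [ 0.0025 -0.0057  0.0022] tcp [ 0.3976 -0.3635  0.0666]
```

Gripped: opening 0.306, so about 26–28 mm, at 79 N. Next, lift and pitch 50° towards downhill.

>>> apply_moves(plan=[[-0.013, 0, -0.048, 0, 0, 0, 1], [-0.013, 0, -0.048, 0, 0, 0, 1], [-0.013, 0, -0.048, 0, 0, 0, 1], [0, 0, 0, 0, 0.175, 0, 1], [0, 0, 0, 0, 0.175, 0, 1], [0, 0, 0, 0, 0.175, 0, 1], [0, 0, 0, 0, 0.175, 0, 1], [0, 0, 0, 0, 0.173, 0, 1]])

```text
t: 3.2
tcp_pos: [0.3947, -0.3665, 0.2171]
tool_rot: [0.955, 0.046, 0.291, -0.013]
force: [0.7, 0.6, -5.5]
finger_gap: 0.311
gripper_force: 80.0
```

Run:
```python
from h import *
s=sense(); print(s["t"],s["tcp_pos"],s["finger_gap"],s["gripper_force"],s["q"])
go(P(.22,0,.12),35)
go(P(.15,0,.056),35); print("down fold-normal, in tool axes", Rt(35).T@-Z, "downhill",Rt(35).T@-X)
```

```text
3.2 [ 0.3947 -0.3665  0.2171] 0.31110521589346174 80.04588961601257 [-1.2803  0.397   1.9365  0.8062  0.8597 -0.3647]
turn [0.0025 0.0194 0.0004] shift after turn [ 0.1068 -0.1649  0.0813] tcp [ 0.5122 -0.1893  0.2117]
turn [0.0025 0.0194 0.0004] shift after turn [ 0.0978 -0.1649  0.1757] tcp [ 0.5588 -0.1848  0.1292]
down fold-normal, in tool axes [-0.7987 -0.      0.6019] downhill [0.6019 0.     0.7987]
```

>>> apply_moves(plan=[[0.021, -0.033, 0.016, 0, 0, 0, 1], [0.021, -0.033, 0.016, 0, 0, 0, 1], [0.021, -0.033, 0.016, 0, 0, 0, 1], [0.021, -0.033, 0.016, 0, 0, 0, 1], [0.022, -0.033, 0.016, 0, 0, 0, 1], [0, 0, 0, 0, 0, 0, 1], [0, 0, 0, 0, 0, 0, 1]])

```text
t: 4.08
tcp_pos: [0.5115, -0.1902, 0.2089]
tool_rot: [0.956, 0.046, 0.289, -0.013]
force: [0.2, 0.7, -4.6]
finger_gap: 0.309
gripper_force: 80.5
```

Run:
```python
from h import *
s=sense(); print(s["t"],s["tcp_pos"],s["finger_gap"],s["gripper_force"],s["q"])
go(P(.22,0,.12),35)
go(P(.15,0,.056),35)
go(P(.15,0,.054),35)
a=snapshot("side"); b=snapshot("top")
o=np.zeros((480,800,3),np.uint8)
o[:,:480]=cv2.resize(a[140:260,250:370],None,fx=4,fy=4); o[:,480:]=cv2.resize(b[160:280,360:440],None,fx=4,fy=4)
cv2.imwrite("pics/g2.png",o[:,:,::-1])
```

```text
4.075 [ 0.5115 -0.1902  0.2089] 0.3088957914025981 80.54904341697693 [-0.8123  0.3667  2.0409  0.9626  0.5607 -0.1303]
turn [ 0.0017  0.0234 -0.0001] shift after turn [ 0.0023 -0.0008 -0.0019] tcp [ 0.5122 -0.1893  0.2117]
turn [ 0.0017  0.0234 -0.0001] shift after turn [-0.0067 -0.0008  0.0925] tcp [ 0.5588 -0.1848  0.1292]
turn [ 0.0017  0.0234 -0.0001] shift after turn [-0.0083 -0.0008  0.0937] tcp [ 0.5582 -0.1849  0.1273]
```

View pics/g2.png

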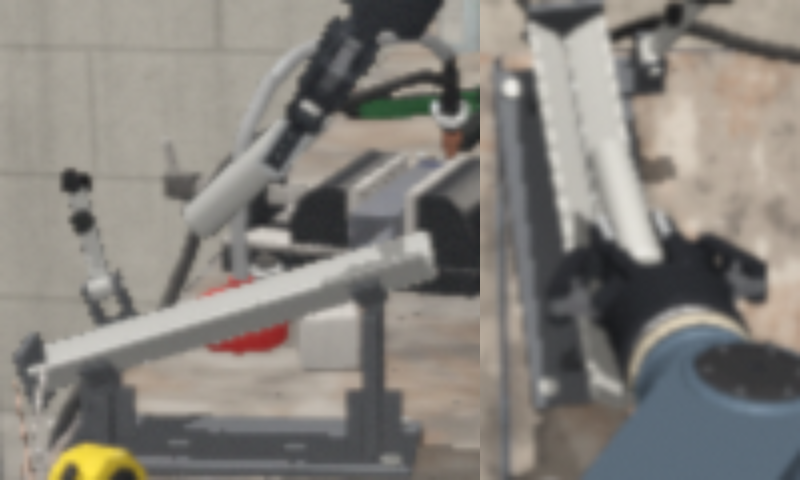

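Side crop: the bar tilts about 25° relative to the rail (as planned), low end at (300,195) px, and it clears the open hold-down with its knob at (268,185) px. Lowering towards the fold.

>>> apply_moves(plan=[[-0.003, -0.001, 0.02, 0, 0.023, 0, 1], [-0.002, 0, 0.02, 0, 0, 0, 1], [-0.001, 0, 0.02, 0, 0, 0, 1], [-0.001, 0, 0.018, 0, 0, 0, 1], [0, 0, 0.014, 0, 0, 0, 1], [0, 0, 0, 0, 0, 0, 1]])

```text
t: 4.92
tcp_pos: [0.558, -0.1865, 0.1287]
tool_rot: [0.953, 0.044, 0.3, -0.014]
force: [-0.2, -0.7, -4.9]
finger_gap: 0.313
gripper_force: 80.3
```

Run:
```python
from h import *
s=sense(); print(s["t"],s["tcp_pos"],s["finger_gap"],s["gripper_force"],s["force"])
R=Ro.from_quat(s["tool_rot"]).as_matrix(); G=s["tcp_pos"]-.019*R[:,2]; print("G in rail",np.c_[X,Y,Z].T@(G-O))
go(P(.15,0,.056),35)
```

```text
4.925 [ 0.558  -0.1865  0.1287] 0.3134234727234888 80.32055497169495 [-0.2236 -0.721  -4.886 ]
G in rail [0.1508 0.0015 0.0552]
turn [ 0.0027  0.0005 -0.0034] shift after turn [ 0.0011 -0.0016  0.0001] tcp [ 0.5588 -0.1848  0.1292]
```

No contact yet, and the low end is about 3 mm above the fold. Releasing.

>>> apply_moves(plan=[[0, 0, 0, 0, 0, 0, -1], [0, 0, 0, 0, 0, 0, -1], [0, 0, 0, 0, 0, 0, -1], [0, 0, 0, 0, 0, 0, -1], [0, 0, -0.03, 0, 0, 0, -1], [0, 0, -0.05, 0, 0, 0, -1], [0, 0, -0.05, 0, 0, 0, -1], [0, 0, -0.05, 0, 0, 0, -1]])

```text
t: 5.92
tcp_pos: [0.4542, -0.1945, 0.2782]
tool_rot: [0.953, 0.045, 0.3, -0.014]
force: [0.6, -0.7, 0.1]
finger_gap: 0.996
gripper_force: 0.0
```

Run:
```python
from h import *
s=sense(); print(s["t"],s["tcp_pos"],s["finger_gap"],s["force"],s["q"])
a=snapshot("side"); b=snapshot("top")
o=np.zeros((480,800,3),np.uint8)
o[:,:480]=cv2.resize(a[140:260,250:370],None,fx=4,fy=4); o[:,480:]=cv2.resize(b[150:270,360:440],None,fx=4,fy=4)
cv2.imwrite("pics/g3.png",o[:,:,::-1])
for q in ((0,0,.034),(.12,0,.034),(.06,.014,.02),(.06,-.014,.02)): print(q,proj("top",P(*q))[0])
```

```text
5.925 [ 0.4542 -0.1945  0.2782] 0.9961223436538834 [ 0.6104 -0.7054  0.1118] [-0.9556  0.1705  2.0693  0.8186  0.7496 -0.0537]
(0, 0, 0.034) [381.8152 162.4684]
(0.12, 0, 0.034) [388.5963 199.7983]
(0.06, 0.014, 0.02) [389.7156 182.8273]
(0.06, -0.014, 0.02) [379.777  183.8622]
```

View pics/g3.png

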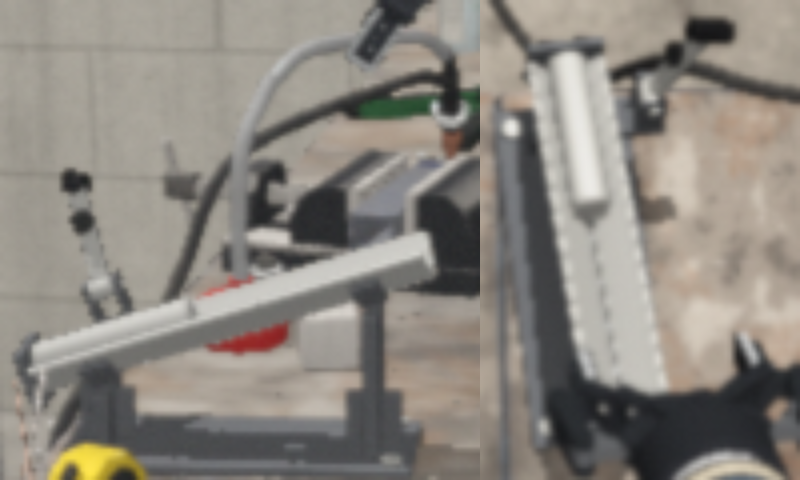

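Top crop: the long bar lies in the fold against the stop, with its uphill end at px (387.5,201) against a predicted (388.6,199.8). The hold-down is still open. Now to check the surroundings of the short bar.

Run:
```python
from h import *
a=cv2.imread("pics/side0.png"); b=cv2.imread("pics/top0.png")
o=np.zeros((600,800,3),np.uint8)
o[:600,:395]=cv2.resize(a[230:350,230:309],None,fx=5,fy=5,interpolation=cv2.INTER_CUBIC); o[:,400:]=cv2.resize(b[170:290,215:295],None,fx=5,fy=5,interpolation=cv2.INTER_CUBIC)
cv2.imwrite("pics/g4.png",o)
for uv in ((261,190),(261,218),(248,204),(275,204)): print("rim",uv,onz("top",uv,.1))
for q in ((.466,.199,.046),(.466,.182,.046),(.466,.102,.046),(.466,.199,.0),(.52,.142,.12),(.466,.185,.12)): print(q,proj("top",q)[0],proj("side",q)[0])
go(np.array([.466,.142,.065])-np.array([0,0,-.12]),0)
```

```text
rim (261, 190) [0.6032 0.164  0.1   ]
rim (261, 218) [0.5255 0.1637 0.1   ]
rim (248, 204) [0.5646 0.1995 0.1   ]
rim (275, 204) [0.5638 0.1255 0.1   ]
(0.466, 0.199, 0.046) [250.6812 241.8358] [299.4808 298.8954]
(0.466, 0.182, 0.046) [256.6951 241.7725] [301.4365 295.5679]
(0.466, 0.102, 0.046) [285.045  241.4723] [310.0586 280.8988]
(0.466, 0.199, 0.0) [252.8354 243.4195] [300.2677 317.4884]
(0.52, 0.142, 0.12) [268.193  218.8486] [281.6819 256.7124]
(0.466, 0.185, 0.12) [252.1316 239.0108] [299.8262 265.5458]
turn [ 0.0086 -0.6155 -0.0014] shift after turn [ 0.0441 -0.3353  0.115 ] tcp [0.466 0.142 0.166]
```

View pics/g4.png

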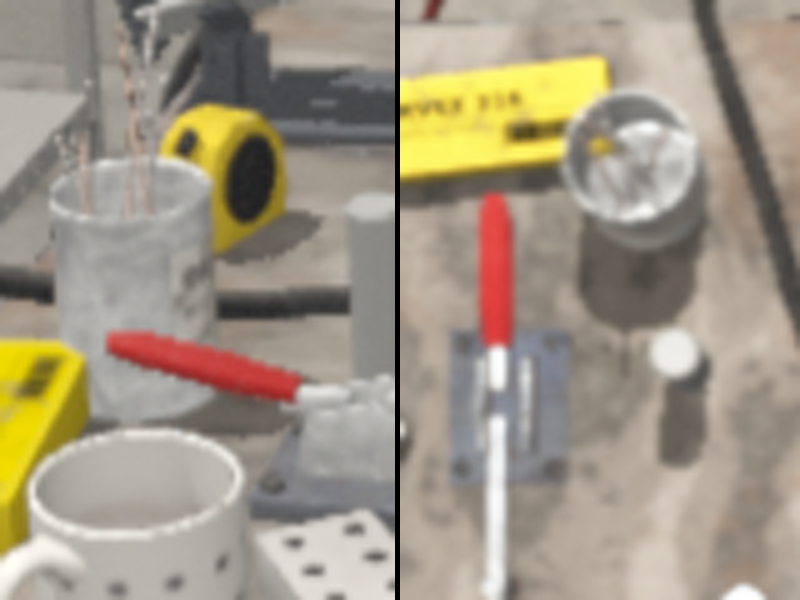

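The glass's rim comes to x≥0.53 m and the clamp base to y≥0.20 m, so I'll use γ=0 at the grasp with a partial opening. The short bar is grey at top px (270,241).

>>> apply_moves(plan=[[0, 0, 0, 0.002, -0.154, 0, -1], [0, 0, 0, 0.002, -0.154, 0, -1], [0, 0, 0, 0.002, -0.154, 0, -0.2], [0, 0, 0, 0.002, -0.154, 0, -0.2], [0.01, -0.06, 0, 0, 0, 0, -0.2], [0.01, -0.06, 0, 0, 0, 0, -0.2], [0.01, -0.06, 0, 0, 0, 0, -0.2], [0.01, -0.06, 0, 0, 0, 0, -0.2]])

```text
t: 7.02
tcp_pos: [0.4708, 0.0517, 0.2792]
tool_rot: [0.999, 0.051, 0.01, -0.007]
force: [0.9, -0.7, 0.4]
finger_gap: 0.604
gripper_force: 0.0
```

>>> apply_moves(plan=[[0.004, -0.05, 0.01, 0, 0, 0, -0.2], [0, -0.045, 0.02, 0, 0, 0, -0.2], [0, 0, 0.03, 0, 0, 0, -0.2], [0, 0, 0.03, 0, 0, 0, -0.2], [0, 0, 0, 0, 0, 0, -0.2]])

```text
t: 7.65
tcp_pos: [0.465, 0.1459, 0.1887]
tool_rot: [0.999, 0.051, 0.007, -0.006]
force: [-0.2, 0.0, 1.4]
finger_gap: 0.597
gripper_force: 0.0
```

Run:
```python
from h import *
s=sense(); print(s["t"],s["tcp_pos"],s["finger_gap"],s["q"])
go([.466,.142,.062],0)
```

```text
7.65 [0.465  0.1459 0.1887] 0.5972717757935984 [0.0664 0.4013 1.8287 0.016  0.8975 1.5253]
turn [-0.0121 -0.0145  0.0047] shift after turn [0.0006 0.004  0.1457] tcp [0.466 0.142 0.043]
```

>>> apply_moves(plan=[[0.001, 0.004, 0.04, -0.012, -0.014, 0.005, -0.2], [0, 0, 0.04, 0, 0, 0, -0.2], [0, 0, 0.036, 0, 0, 0, -0.2], [0, 0, 0.03, 0, 0, 0, -0.2], [0, 0, 0, 0, 0, 0, 1], [0, 0, 0, 0, 0, 0, 1], [0, 0, 0, 0, 0, 0, 1], [0, 0, 0, 0, 0, 0, 1]])

```text
t: 8.65
tcp_pos: [0.4707, 0.1421, 0.0461]
tool_rot: [0.999, 0.048, 0.005, 0.0]
force: [-0.1, 0.2, -2.6]
finger_gap: 0.307
gripper_force: 78.7
```

Run:
```python
from h import *
s=sense(); print(s["t"],s["tcp_pos"],s["finger_gap"],s["gripper_force"],s["force"])
go([.466,.142,.062],0)
```

```text
8.65 [0.4707 0.1421 0.0461] 0.3068351573787496 78.71233105659485 [-0.0895  0.2441 -2.5967]
turn [ 0.0006 -0.0092 -0.0013] shift after turn [-0.0047 -0.0003  0.0031] tcp [0.466 0.142 0.043]
```

Gripped (opening 0.307, 79 N). Lift clear, then pitch.

>>> apply_moves(plan=[[0, 0, -0.05, 0, 0, 0, 1], [0, 0, -0.06, 0, 0, 0, 1], [0, 0, -0.06, 0, 0, 0, 1], [-0.01, 0.05, -0.04, 0, 0, 0, 1], [0, 0.055, 0, 0, 0, 0, 1], [0, 0.055, 0, 0, 0, 0, 1], [0, 0.055, 0, 0, 0, 0, 1], [0, 0, 0, 0, 0.164, 0, 1]])

```text
t: 9.65
tcp_pos: [0.4831, -0.0757, 0.2548]
tool_rot: [0.995, 0.046, 0.09, -0.002]
force: [0.1, 1.4, -4.0]
finger_gap: 0.307
gripper_force: 80.0
```

>>> apply_moves(plan=[[0, 0, 0, 0, 0.164, 0, 1], [0, 0, 0, 0, 0.164, 0, 1], [0, 0, 0, 0, 0.164, 0, 1], [0, 0, 0, 0, 0.164, 0, 1], [0, 0, 0, 0, 0, 0, 1]])

```text
t: 10.28
tcp_pos: [0.4799, -0.0581, 0.2507]
tool_rot: [0.948, 0.054, 0.311, -0.039]
force: [-0.4, 0.9, -2.4]
finger_gap: 0.311
gripper_force: 80.0
```

Run:
```python
from h import *
s=sense(); print(s["t"],s["tcp_pos"],s["finger_gap"],s["gripper_force"],s["q"])
go(P(.24,0,.12),47)
go(P(.195,0,.0505),47)
```

```text
10.275 [ 0.4799 -0.0581  0.2507] 0.3105729921152212 80.02203226089478 [-0.6402  0.191   2.1889  1.0292  0.5327 -0.0361]
turn [-0.0497  0.1853 -0.004 ] shift after turn [-0.0198  0.1338  0.023 ] tcp [ 0.4963 -0.1909  0.2205]
turn [-0.0497  0.1853 -0.004 ] shift after turn [-0.0637  0.1338  0.0932] tcp [ 0.5175 -0.1888  0.1405]
```

>>> apply_moves(plan=[[0, 0, 0, -0.025, 0.093, -0.002, 1], [0, 0, 0, -0.025, 0.093, -0.002, 1], [-0.004, 0.026, 0.004, 0, 0, 0, 1], [-0.004, 0.027, 0.004, 0, 0, 0, 1], [-0.004, 0.027, 0.005, 0, 0, 0, 1], [-0.004, 0.027, 0.005, 0, 0, 0, 1], [-0.004, 0.027, 0.005, 0, 0, 0, 1], [0, 0, 0, 0, 0, 0, 1]])

```text
t: 11.28
tcp_pos: [0.5011, -0.1911, 0.219]
tool_rot: [0.923, 0.05, 0.38, -0.027]
force: [-0.6, 0.7, -3.0]
finger_gap: 0.31
gripper_force: 80.1
```

Run:
```python
from h import *
s=sense(); print(s["t"],s["tcp_pos"],s["finger_gap"],s["gripper_force"],s["q"])
go(P(.24,0,.12),47)
go(P(.195,0,.0505),47)
```

```text
11.275 [ 0.5011 -0.1911  0.219 ] 0.3103999522088655 80.1069974899292 [-0.9457  0.39    2.1579  1.3833  0.681  -0.6584]
turn [-0.0202  0.0387  0.0023] shift after turn [-0.0022 -0.0007 -0.0046] tcp [ 0.4963 -0.1909  0.2205]
turn [-0.0202  0.0387  0.0023] shift after turn [-0.0461 -0.0007  0.0656] tcp [ 0.5175 -0.1888  0.1405]
```

>>> apply_moves(plan=[[0, 0, 0, -0.02, 0.039, 0.002, 1], [-0.01, 0, 0.014, 0, 0, 0, 1], [-0.01, 0, 0.014, 0, 0, 0, 1], [-0.01, 0, 0.014, 0, 0, 0, 1], [-0.009, -0.001, 0.013, 0, 0, 0, 1], [-0.007, 0, 0.01, 0, 0, 0, 1], [0, 0, 0, 0, 0, 0, 1]])

```text
t: 12.15
tcp_pos: [0.5179, -0.1864, 0.1416]
tool_rot: [0.915, 0.045, 0.4, -0.02]
force: [1.9, -3.1, -0.9]
finger_gap: 0.31
gripper_force: 80.3
```

Run:
```python
from h import *
s=sense(); print(s["t"],s["tcp_pos"],s["finger_gap"],s["force"],s["q"])
R=Ro.from_quat(s["tool_rot"]).as_matrix(); G=s["tcp_pos"]-.019*R[:,2]; print("G in rail",np.c_[X,Y,Z].T@(G-O))
go(P(.195,0,.0505),47)
```

```text
12.15 [ 0.5179 -0.1864  0.1416] 0.31017139967147644 [ 1.8802 -3.108  -0.8859] [-0.9124  0.6248  2.2212  1.8439  0.7025 -1.1768]
G in rail [ 0.1947 -0.0024  0.0517]
turn [-0.0018 -0.0036 -0.0002] shift after turn [-0.0012  0.0024  0.0002] tcp [ 0.5175 -0.1888  0.1405]
```

Light contact in the V, about 2 mm off to the side. Centre it and release.

>>> apply_moves(plan=[[0, 0.002, 0, 0, 0, 0, 1], [0, 0, 0, 0, 0, 0, -1], [0, 0, 0, 0, 0, 0, -1], [0, 0, 0, 0, 0, 0, -1], [0, 0, 0, 0, 0, 0, -1], [-0.01, 0, -0.04, 0, 0, 0, -1], [0.02, 0, -0.05, 0, 0, 0, -1], [0.02, 0, -0.05, 0, 0, 0, -1]])

```text
t: 13.15
tcp_pos: [0.4335, -0.1953, 0.2587]
tool_rot: [0.916, 0.044, 0.398, -0.022]
force: [1.1, -0.2, 1.1]
finger_gap: 1.001
gripper_force: 0.0
```

Run:
```python
from h import *
s=sense(); print(s["t"],s["tcp_pos"],s["finger_gap"],s["force"],s["q"])
a=snapshot("side"); b=snapshot("top")
o=np.zeros((480,800,3),np.uint8)
o[:,:480]=cv2.resize(a[140:260,250:370],None,fx=4,fy=4); o[:,480:]=cv2.resize(b[150:270,360:440],None,fx=4,fy=4)
cv2.imwrite("pics/g5.png",o[:,:,::-1])
for q in ((.12,0,.034),(.21,0,.034)): print(q,proj("top",P(*q))[0],proj("side",P(*q))[0])
for th in (1.7,1.8,1.9,2.0):
  p=P(.05,.05-.08*np.cos(th)+.005*np.sin(th),.045+.08*np.sin(th)+.005*np.cos(th)); print(th,p,proj("top",p)[0],proj("side",p)[0])
```

```text
13.15 [ 0.4335 -0.1953  0.2587] 1.00118997171367 [ 1.143  -0.2279  1.0562] [-1.1541  0.2507  2.2535  1.2575  0.8199 -0.6771]
(0.12, 0, 0.034) [388.5963 199.7983] [297.8686 213.8951]
(0.21, 0, 0.034) [393.9685 229.659 ] [328.1557 204.745 ]
1.7 [ 0.6697 -0.2396  0.1783] [411.9315 157.5469] [268.2724 185.1736]
1.8 [ 0.6699 -0.2474  0.1765] [414.7611 157.6537] [269.0775 185.0719]
1.9 [ 0.6698 -0.255   0.1739] [417.4552 157.9294] [269.9537 185.2378]
2.0 [ 0.6695 -0.2623  0.1707] [419.9838 158.3697] [270.8913 185.6659]
```

View pics/g5.png

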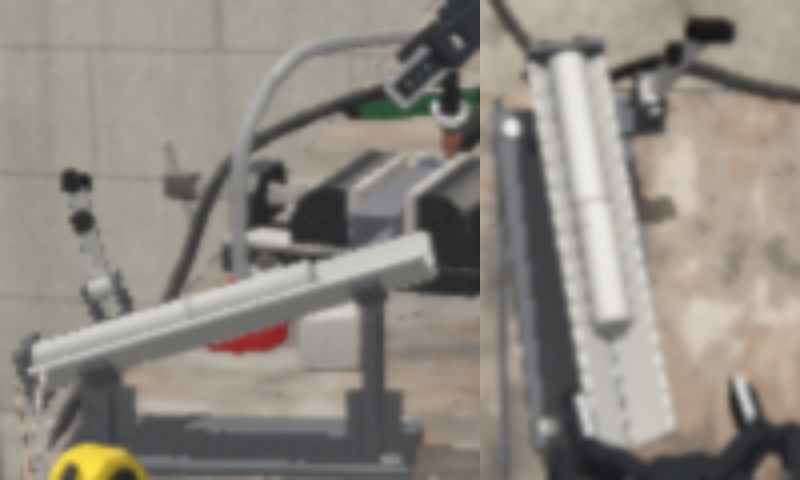

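Both bars lie in the fold: the short bar's uphill end is at px (393,231) against a predicted (394,229.7), and they meet at about (389,200). The knob at top px (417.5,157.5) puts the hinge at about 1.87 rad. Next I'll plan the push path and check the clearance to the bent pipe.

Run:
```python
from h import *
print("pipe",tri((311,190),(474,191)),tri((335,153),(505,190)),onz("top",(472,193),.15),onz("top",(500,190),.2))
def way(th,extra=0):
    c,s=np.cos(th),np.sin(th); return (.05-.08*c+.018*s+(.0145+extra)*s, .045+.08*s+.018*c-.008*max(s,0))
R=Rt(0); prev=None
for nm,q in [("over",(.135,.19)),("side",(.135,.108))]+[(t,way(t)) for t in (1.7,1.4,1.1,.8,.5,.3,.15,0)]:
    p=P(.05,*q)
    print(nm,np.round(q,4),p, "step in tool axes",None if prev is None else R.T@(p-prev)); prev=p
go(P(.05,.135,.19),0,depth=0)
```

```text
pipe (array([ 0.5908, -0.4191,  0.1168]), np.float64(0.0020027984667949986)) (array([ 0.5464, -0.4677,  0.2277]), np.float64(0.05067555011517664)) [ 0.5798 -0.403   0.15  ] [ 0.5774 -0.4616  0.2   ]
over [0.135 0.19 ] [ 0.6969 -0.307   0.2414] step in tool axes None
side [0.135 0.108] [ 0.6717 -0.3094  0.1634] step in tool axes [-0.0253  0.      0.078 ]
1.7 [0.0925 0.1141] [ 0.6694 -0.267   0.1692] step in tool axes [ 0.0019 -0.0425 -0.0058]
1.4 [0.0684 0.119 ] [ 0.6686 -0.2429  0.1738] step in tool axes [ 0.0015 -0.0241 -0.0047]
1.1 [0.0427 0.1173] [ 0.6656 -0.2173  0.1722] step in tool axes [-0.0005 -0.0258  0.0016]
0.8 [0.0176 0.1092] [ 0.6607 -0.1925  0.1645] step in tool axes [-0.0025 -0.0251  0.0077]
0.5 [-0.0046  0.0953] [ 0.6542 -0.1709  0.1513] step in tool axes [-0.0043 -0.0222  0.0132]
0.3 [-0.0168  0.0835] [ 0.6494 -0.1591  0.14  ] step in tool axes [-0.0037 -0.0122  0.0113]
0.15 [-0.0242  0.0736] [ 0.6456 -0.152   0.1306] step in tool axes [-0.0031 -0.0074  0.0094]
0 [-0.03   0.063] [ 0.6418 -0.1466  0.1206] step in tool axes [-0.0033 -0.0058  0.01  ]
turn [ 0.0062 -0.8249  0.0038] shift after turn [0.2509 0.1354 0.0211] tcp [ 0.6969 -0.307   0.2414]
```

The pipe lies beyond y=-0.40, so it is clear. Shut the fingers, set the tool vertical and go beside the knob.

>>> apply_moves(plan=[[0, 0, 0, 0.001, -0.165, 0.001, 1], [0, 0, 0, 0.001, -0.165, 0.001, 1], [0, 0, 0, 0.001, -0.165, 0.001, 1], [0, 0, 0, 0.001, -0.165, 0.001, 1], [0, 0, 0, 0.001, -0.165, 0.001, 1], [0, 0, 0, 0, 0, 0, 1]], force=40)

```text
t: 14.0
tcp_pos: [0.4367, -0.1873, 0.2536]
tool_rot: [0.995, 0.061, 0.072, -0.023]
force: [-0.4, 0.0, -0.1]
finger_gap: 0.001
gripper_force: 0.0
```

>>> apply_moves(plan=[[0.03, 0.045, 0, 0, 0, 0, 1], [0.03, 0.045, 0, 0, 0, 0, 1], [0.038, 0.045, 0, 0, 0, 0, 1], [0.05, 0, 0, 0, 0, 0, 1], [0.05, 0, 0, 0, 0, 0, 1], [0.05, 0, 0, 0, 0, 0, 1], [0, 0, 0, 0, 0, 0, 1]])

```text
t: 14.88
tcp_pos: [0.6958, -0.293, 0.2827]
tool_rot: [0.995, 0.06, 0.072, -0.024]
force: [-1.1, -0.3, -0.8]
finger_gap: -0.0
gripper_force: 0.0
```

Run:
```python
from h import *
s=sense(); print(s["t"],s["tcp_pos"],s["finger_gap"],s["force"],s["q"])
go(P(.05,.135,.19),0,depth=0)
go(P(.05,.135,.108),0,depth=0)
```

```text
14.875 [ 0.6958 -0.293   0.2827] -0.0004492521296030129 [-1.1044 -0.2951 -0.7513] [-0.5965  0.6292  1.0977  0.1302  1.3316  0.8285]
turn [-0.0417 -0.1465  0.0228] shift after turn [-0.0002  0.014   0.0414] tcp [ 0.6969 -0.307   0.2414]
turn [-0.0417 -0.1465  0.0228] shift after turn [-0.0256  0.014   0.1193] tcp [ 0.6717 -0.3094  0.1634]
```

>>> apply_moves(plan=[[0, 0, 0, -0.042, -0.147, 0.023, 1], [0, 0.014, 0.02, 0, 0, 0, 1], [-0.005, 0, 0.025, 0, 0, 0, 1], [-0.01, 0, 0.037, 0, 0, 0, 1], [-0.01, 0, 0.037, 0, 0, 0, 1], [0, 0, 0, 0, 0, 0, 1]])

```text
t: 15.62
tcp_pos: [0.6647, -0.3105, 0.1601]
tool_rot: [0.999, 0.045, -0.005, -0.002]
force: [0.1, 0.3, -0.2]
finger_gap: -0.001
gripper_force: 0.0
```

Run:
```python
from h import *
s=sense(); print(s["t"],s["tcp_pos"],s["force"])
go(P(.05,.135,.108),0,depth=0)
go(P(.05,.0684,.119),0,depth=0)
a=snapshot("side"); b=snapshot("top")
o=np.zeros((480,800,3),np.uint8)
o[:,:400]=cv2.resize(a[140:260,230:330],None,fx=4,fy=4); o[:,400:]=cv2.resize(b[110:230,360:460],None,fx=4,fy=4)
cv2.imwrite("pics/g6.png",o[:,:,::-1])
```

```text
15.625 [ 0.6647 -0.3105  0.1601] [ 0.0845  0.2687 -0.2384]
turn [-0.0053  0.0104 -0.0065] shift after turn [ 0.0071 -0.0004 -0.0032] tcp [ 0.6717 -0.3094  0.1634]
turn [-0.0053  0.0104 -0.0065] shift after turn [ 0.0105 -0.067  -0.0137] tcp [ 0.6686 -0.2428  0.1738]
```

View pics/g6.png

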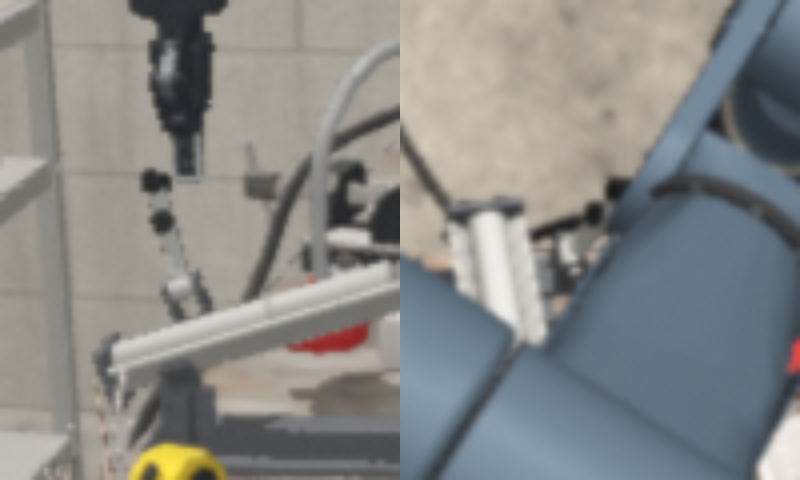

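In the side view the fingertip is at px (277,185) and the knob at (269,185). The finger is outboard of the knob at matching height, so I'll push it over along the arc.

>>> apply_moves(plan=[[0.005, -0.02, -0.005, -0.005, 0.01, -0.006, 1], [0.004, -0.024, -0.005, 0, 0, 0, 1], [0.001, -0.023, -0.004, 0, 0, 0, 1], [0, -0.013, 0, 0, 0, 0, 1], [0, -0.013, 0.002, 0, 0, 0, 1], [-0.001, -0.013, 0.003, 0, 0, 0, 1], [-0.001, -0.012, 0.005, 0, 0, 0, 1], [0, 0, 0, 0, 0, 0, 1]])

```text
t: 16.73
tcp_pos: [0.6657, -0.1904, 0.1682]
tool_rot: [0.999, 0.05, 0.003, 0.003]
force: [0.1, -0.2, -0.1]
finger_gap: 0.0
gripper_force: 0.0
```

Run:
```python
from h import *
s=sense(); print(s["t"],s["tcp_pos"],s["force"],"rail",np.c_[X,Y,Z].T@(s["tcp_pos"]-O))
go(P(.05,-.0046,.0953),0,depth=0)
```

```text
16.725 [ 0.6657 -0.1904  0.1682] [ 0.1305 -0.248  -0.0766] rail [0.0462 0.0159 0.1143]
turn [ 0.0069 -0.0051  0.0038] shift after turn [-0.0095 -0.0205  0.0169] tcp [ 0.6542 -0.1709  0.1513]
```

I've used all ten picture views, so I'll check by numbers whether the knob has left its old spot.

Run:
```python
from h import *
a=snapshot("side").astype(int)
tip=proj("side",sense()["tcp_pos"])[0]; print("tip px",tip,"hinge",proj("side",P(.05,.05,.045))[0])
for th in (1.87,1.4,1.1,.9,.8,.6):
    k=P(.05,.05-.08*np.cos(th)+.01*np.sin(th),.045+.08*np.sin(th)+.01*np.cos(th)); print(th,proj("side",k)[0])
for v in range(172,216,2): print(v,"".join("#" if a[v,u].max()<60 else ("+" if a[v,u].max()<110 else ".") for u in range(255,300)))
```

```text
tip px [264.5335 193.1981] hinge [276.9372 211.8269]
1.87 [270.2081 185.1928]
1.4 [266.6338 186.352 ]
1.1 [265.4472 190.1607]
0.9 [265.2292 193.8915]
0.8 [265.3012 196.064 ]
0.6 [265.8082 200.9108]
172 ###+##########+..............................
174 +#############+..............................
176 .+##+++######+...............................
178 .+####++#####+...............................
180 ..++#######++................................
182 .....+####+..................................
184 .....++###+.........................++++++++.
186 .....++###+.........................++++++++.
188 ......+###+..........................+++++++.
190 ......+###+..................................
192 .......++++.................................+
194 ......++++#+...............................++
196 ......+####+...............................++
198 ......+#####+.............................+++
200 ......++#####.............................+++
202 .......+#####+...........................+++.
204 ........++++++++........................++++.
206 ...........+#####+......................+++..
208 ...........++####+......+..............+++...
210 .......................++.............+++....
212 ................+.......+++..........+++.....
214 ................++......++++........++++.....
```

The knob has moved to about px (265,199), which puts the hinge near 0.75 rad with the fingertip on it. Continuing down the arc.

>>> apply_moves(plan=[[-0.005, -0.01, 0.008, 0.007, -0.005, 0.004, 1], [-0.004, -0.01, 0.009, 0, 0, 0, 1], [-0.004, -0.012, 0.011, 0, 0, 0, 1], [-0.003, -0.007, 0.009, 0, 0, 0, 1], [-0.002, -0.004, 0.005, 0, 0, 0, 1], [0, 0, 0, 0, 0, 0, 1], [0, 0, 0, 0, 0, 0, 1]])

```text
t: 17.65
tcp_pos: [0.6453, -0.1521, 0.1273]
tool_rot: [0.999, 0.047, 0.002, 0.001]
force: [0.9, -0.0, -0.3]
finger_gap: -0.004
gripper_force: 0.0
```

Run:
```python
from h import *
s=sense(); print(s["t"],s["tcp_pos"],s["force"],"rail",np.c_[X,Y,Z].T@(s["tcp_pos"]-O))
go(P(.05,-.03,.063),0,depth=0)
```

```text
17.65 [ 0.6453 -0.1521  0.1273] [ 0.9446 -0.0415 -0.2749] rail [ 0.0493 -0.0241  0.0703]
turn [ 0.0023 -0.0037 -0.0026] shift after turn [-0.0029 -0.0059  0.0068] tcp [ 0.6418 -0.1466  0.1206]
```

>>> apply_moves(plan=[[-0.001, -0.003, 0.002, 0, 0, 0, 1], [0, -0.002, 0.001, 0, 0, 0, 1], [0, 0, 0.001, 0, 0, 0, 1], [0, 0, 0, 0, 0, 0, 1]])

```text
t: 18.15
tcp_pos: [0.6434, -0.1468, 0.123]
tool_rot: [0.999, 0.047, 0.001, 0.001]
force: [0.1, 0.6, 0.4]
finger_gap: 0.0
gripper_force: 0.3
```

>>> apply_moves(plan=[[0, 0, 0.001, 0, 0, 0, 1], [0, 0, 0, 0, 0, 0, 1]])

```text
t: 18.4
tcp_pos: [0.6434, -0.1468, 0.1225]
tool_rot: [0.999, 0.047, 0.001, 0.001]
force: [-1.6, 1.2, 3.7]
finger_gap: 0.0
gripper_force: 2.1
```

>>> apply_moves(plan=[[0, 0, 0.001, 0, 0, 0, 1], [0, 0, 0, 0, 0, 0, 1]])

```text
t: 18.65
tcp_pos: [0.6434, -0.1468, 0.1222]
tool_rot: [0.999, 0.047, 0.002, 0.001]
force: [-1.3, 2.0, 8.8]
finger_gap: 0.0
gripper_force: 4.0
```

Stiff contact at the expected height, 9 N, so the pad is on the bar. Retreat straight up and check the positions.

>>> apply_moves(plan=[[0, 0, -0.02, 0, 0, 0, 1], [0, 0, -0.05, 0, 0, 0, 1], [-0.02, 0, -0.05, 0, 0, 0, 1], [-0.06, 0, -0.03, 0, 0, 0, 1], [-0.06, -0.03, 0, 0, 0, 0, 1], [-0.06, -0.05, 0, 0, 0, 0, 1], [-0.06, -0.05, 0, 0, 0, 0, 1], [0, -0.05, 0, 0, 0, 0, 1]])

```text
t: 19.65
tcp_pos: [0.3974, -0.0103, 0.2675]
tool_rot: [0.999, 0.046, 0.0, 0.001]
force: [1.7, 0.0, -0.7]
finger_gap: 0.0
gripper_force: 0.0
```

>>> apply_moves(plan=[[0, -0.06, 0, 0, 0, 0, 1], [0, -0.06, 0, 0, 0, 0, 1], [0, -0.06, 0, 0, 0, 0, 1], [0, 0, 0, 0, 0, 0, 1]])

```text
t: 20.15
tcp_pos: [0.3832, 0.1717, 0.2676]
tool_rot: [0.999, 0.051, 0.002, 0.001]
force: [0.0, 0.2, 0.6]
finger_gap: 0.002
gripper_force: 0.0
```

Run:
```python
from h import *
a=snapshot("side").astype(int); b=snapshot("top").astype(int); s=sense(); print(s["t"],s["tcp_pos"],s["force"])
for th in (.3,.15,.07,0,-.07):
    k=P(.05,.05-.08*np.cos(th)+.018*np.sin(th),.045+.08*np.sin(th)+.018*np.cos(th)); c=P(.05,.05-.08*np.cos(th),.045+.08*np.sin(th)); print(th,"knob top px side,top",proj("side",k)[0],proj("top",k)[0],"centre",proj("side",c)[0])
print("side"); 
for v in range(196,236): print(v,"".join("#" if a[v,u].max()<60 else ("+" if a[v,u].max()<110 else ".") for u in range(252,292)))
print("top")
for v in range(160,200,1): print(v,"".join("#" if b[v,u].max()<60 else ("+" if b[v,u].max()<110 else ".") for u in range(364,412)))
for q in ((.12,0,.034),(.21,0,.034)): print(q,proj("top",P(*q))[0])
for u,v0 in ((389,192),(393,222)): print(u,b[v0:v0+16,u].mean(1).astype(int), v0)
```

```text
20.25 [0.3841 0.1685 0.2675] [-0.6058 -0.0758  0.487 ]
0.3 knob top px side,top [266.6196 206.234 ] [378.3213 168.5454] centre [268.4511 212.5194]
0.15 knob top px side,top [267.6568 210.4936] [376.0945 170.9251] centre [269.7656 216.6817]
0.07 knob top px side,top [268.3014 212.7864] [375.1674 172.2105] centre [270.5364 218.8574]
0 knob top px side,top [268.9129 214.7874] [374.5095 173.3353] centre [271.2448 220.7198]
-0.07 knob top px side,top [269.5651 216.7718] [373.9965 174.4543] centre [271.9809 222.5328]
side
196 ........................................
197 ........................................
198 ........................................
199 ........................................
200 ........................................
201 ........................................
202 ........................................
203 ........................................
204 ........................................
205 ........................................
206 ........................................
207 ........................................
208 ...........................+......
[... 2867 characters left out ...]
.
191 ++...+++++++.....................++.............
192 ++...+++++++.....................++.............
193 ++...+++++++.....................++.............
194 ++...+++++++......................++............
195 ++...+++++++......................++............
196 ++..+++++++++.....................++............
197 +++++++++++++.....................++............
198 +++++++++++++.....................++............
199 +++++++++++++......................+............
(0.12, 0, 0.034) [388.5963 199.7983]
(0.21, 0, 0.034) [393.9685 229.659 ]
389 [203 207 211 214 217 218 214 203 211 225 228 228 229 229 228 228] 192
393 [223 224 225 226 227 225 214 181 129 104 104 109 116 144 175 175] 222
```

The knob blob sits at side px (269.5,219.7), which matches the prediction for hinge ≈ 0. The bar joint is at top row 199 (predicted 199.8) and the short bar's uphill end at 229.5 (predicted 229.7). The robot is clear of everything, so I'm handing in.

```bash
python3 -c "
from station import *
print(sign_off())"
```

```text
the job is handed in; nothing more can be done
None
```

The job is handed in at about 20 s of the 58 s allowed: by my last camera check, both bars lie in the fold (long one at the end stop, short one against it) and the hold-down pad rests on the long bar. The loose things were not deliberately touched, though I did not measure them again, and the sign-off gave no verdict.

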